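# Show the blue wheel to the inspection camera

### The job

Take the toy wheel with the blue tread out of the drying rack and hold it up to the inspection camera: centred on the camera's line of sight, 15 cm in front of the lens (lens to middle of the wheel), with its hub-capped face towards the lens and square to it, however the camera is tilted. Finish while still holding it there, steady in the air. Do not touch the camera or its stand, leave the other wheels standing in their slots and do not disturb the other things on the bench.

Things in the scene. Friction and masses are not known exactly. Their poses are not given: they have to be found in the camera images.
- wheel_blue_c (a point): centre of the wooden toy wheel with the blue tread, 70 mm across and 18 mm thick, natural wood faces with six dark holes 11 mm wide, with a blue hub cap on its outer face only; no part stands proud. Stands on edge in a slot of the rack, centre 47 mm above the bench. Its own x axis is the axle and points out of the outer, hub-capped face; the wheel may be rolled about it. Mass about 45 g
- wheel_red_c (a point): centre of the wooden toy wheel with the red tread, 70 mm across and 18 mm thick, natural wood faces with six dark holes 11 mm wide, with a red hub cap on its outer face only; no part stands proud. Stands on edge in a slot of the rack, centre 47 mm above the bench. Its own x axis is the axle and points out of the outer, hub-capped face; the wheel may be rolled about it
- wheel_green_c (a point): centre of the wooden toy wheel with the green tread, 70 mm across and 18 mm thick, natural wood faces with six dark holes 11 mm wide, with a green hub cap on its outer face only; no part stands proud. Stands on edge in a slot of the rack, centre 47 mm above the bench. Its own x axis is the axle and points out of the outer, hub-capped face; the wheel may be rolled about it
- wheel_yellow_c (a point): centre of the wooden toy wheel with the yellow tread, 70 mm across and 18 mm thick, natural wood faces with six dark holes 11 mm wide, with a yellow hub cap on its outer face only; no part stands proud. Stands on edge in a slot of the rack, centre 47 mm above the bench. Its own x axis is the axle and points out of the outer, hub-capped face; the wheel may be rolled about it
- rack: fixed plywood rack, 250 mm (its x) x 96 x 39 mm high, origin under its centre. Four slots across it at x = -84, -28, 28 and 84 mm, 21 mm wide, floors 12 mm above the bench, hold one wheel each, axles along x, 38 mm of air between wheels. The wheels' order changes; all outer faces look to its +x end, always the end farther from the robot (ahead and to its left)
- wheel_blue: the blue wheel as a body, for its motion: origin on its tread, 35 mm from its centre; use the centre point to grasp it
- stand: fixed stand of the inspection camera: round dark foot 120 mm across and 14 mm high, thin post, fork on top that carries the camera's tilt axis 222 mm above the bench; origin under the foot's centre; its -x is the side to which the camera looks. It carries the camera, a white box 66 x 54 x 46 mm with a black lens barrel 38 mm across
- lens (a point): centre of the lens's front glass, 55 mm in front of the camera's tilt axis. Its frame tilts with the camera: the camera looks along this frame's -x axis, z is the camera's upright axis, y is level. The camera is tilted down by 0 to 29 degrees; stiff, leave it as it is
- glue: white glue bottle with orange cap, 60 mm across, 170 mm tall, standing; origin under its base; leave alone
- tin: green tin, 74 mm across, 100 mm tall, standing; origin under its base; leave alone
- cone: small black plastic cone, 34 mm across, 50 mm tall; origin under its base; leave alone
- hammer: hammer with a wooden handle, 260 mm long, head 80 mm, lying along its x; origin under mid-length; leave alone
- stack: stack of four bare wooden wheels glued together, 70 mm across, 72 mm tall; origin under its base; leave alone
- offcut: wooden offcut 90 x 45 x 30 mm lying flat; leave alone

How it is judged:
On the way:
1. the blue wheel is in the gripper, lifted clear of the rack (z of wheel_blue_c in the frame of rack above 0.09 m and contact force between the fingers and wheel_blue above 1 N), for 0.2 s.
At the end, for the whole second after the job is handed in: Blue wheel held in the fingers (over 1 N), still, clear of the camera: centre 150 +-20 mm before the lens, within 15 mm sideways and up-down of its line of sight, axle within 0.2 rad of that line, hub cap towards the lens; other wheels within 12 mm of their start (x of wheel_blue_c in the frame of lens between -0.17 and -0.13 m and y of wheel_blue_c in the frame of lens between -0.015 and 0.015 m and z of wheel_blue_c in the frame of lens between -0.015 and 0.015 m and angle between the x axis of wheel_blue_c and the x axis of lens, either way round below 0.2 rad and x of lens in the frame of wheel_blue_c above 0.1 m and height (world z) of wheel_blue_c above 0.1 m and contact force between the fingers and wheel_blue above 1 N and contact force between wheel_blue and stand below 0.1 N and linear speed of wheel_blue below 0.02 m/s and angular speed of wheel_blue below 0.2 rad/s and distance of each of wheel_red_c, wheel_green_c, wheel_yellow_c from where it was at the start of the episode below 0.012 m); the arm keeps its last pose, push and grip.
It fails at once if the camera or its stand is touched (over 1 N) (contact force between any of the arm, the fingers, wheel_blue and stand above 1 N).
It fails at once if another thing on the bench is moved by over 30 mm (distance of any of glue, tin, cone, hammer, stack, offcut from where it was at the start of the episode above 0.03 m).
It fails at once if another wheel leaves its slot (distance of any of wheel_red_c, wheel_green_c, wheel_yellow_c from where it was at the start of the episode above 0.03 m).
It also fails if it takes over 37 s, if anything falls off the work surface, if the arm or the gripper's body presses on something with over 40 N, if the wrist force passes 120 N, or if a joint passes its speed limit or range.

### The arm

A 7-joint arm with a two-finger parallel gripper is mounted at the origin on the work surface. World frame = base frame: x ahead of the robot, y to its left, z up, the work surface at z = 0. Lengths are in m, angles in rad, forces in N, time in s.
With the tool pointing down it reaches from about 0.4 to 0.875 m from the base axis. Payload 4.4 kg.
Tool frame: the origin (TCP) lies at the very end of the fingers, on their centre line; the grasp point (between the pads) lies 19 mm behind it (bot.hold_point_z is the distance from the TCP to the grasp point, in m); z points along the fingers, y is the line along which they close (so a half turn about z gives the same grasp; the last joint's range is limited). The gripper opens to 85 mm and grips with 20 to 120 N. Pads are 22 mm wide; open, the fingers measure 114 mm over their backs; the gripper's body (76 mm by 85 mm) begins 54 mm behind the grasp point. The pads swing forward as they close: fully open they stand 13 mm farther back than shut.
Start: joints at [1.108, 0.628, 0.038, 1.517, -0.027, 0.996, -0.02], TCP at [0.251, -0.599, 0.231] pointing down, gripper open.
Joint ranges: [-3.06, 3.06], [-0.37, 2.12], [-1.25, 1.32], [0.18, 2.47], [-1.1, 4.24], [0.23, 1.98], [-2.94, 2.94]. Speed limits (rad/s): [2.57, 2.57, 3.14, 3.14, 3.14, 3.14, 3.14].

### API

Orientations are given as a unit quaternion [x, y, z, w].
In Python, from cell import monitor, get_image, calibration, ticket, silhouettes, landmark_of, bot gives the robot as it stands.
- The arm moves only by the shell command python3 -m crank 'ROWS' [FORCE]. ROWS is JSON, a list of rows, each an object of numbers: "hand": the opening, from 0 (shut) to 1 (fully open); "tx", "ty", "tz": the shift along the tool's x, y, z as a fraction of full scale; "ax", "ay", "az": the turn, a rotation vector about the tool's x, y, z as a fraction of full scale. In form: [{"hand": .., "tx": .., "ty": .., "tz": .., "ax": .., "ay": .., "az": ..}, ...]. A call has 1 to 12 rows; each row is the pose to reach, as a shift and turn from the pose commanded when the call began, along the tool's axes at that moment; what a row does not reach only later rows make up. Full scale, the value 1, is 0.1 m for a shift and pi/4 rad for a turn. A row lasts 1/10 s, in which the tool goes at most 50 mm and 8.59 degrees, less where a joint would pass 70% of its speed; a pose out of reach is approached as far as the arm can. A call with a number of a shift or a turn outside -1 to 1 is refused whole. A call with a gripper value outside its range is refused whole. The fingers move at their own pace and stop on an object; FORCE is the grip in N (left out, the last holds). Time passes only in rows, so rows that repeat a pose let the fingers close. It gives the time, the measured TCP pose, the force, the opening and the grip force at its end, in the units of the state.
- monitor.get_obs(): the state, without advancing time (a new reading comes with each control period).
- get_image(name): name is "scene" or "top"; returns (picture, depth): 420x560x3 uint8, red, green, blue; 420x560 float32, m along the optical axis (not along the pixel's ray), 0 where there is no reading.
- calibration(name): a dict with "camera_matrix" (3x3 intrinsics, pixels), "origin" and "attitude" of the camera in the world. Camera axes: x right, y up, looking along -z (the intrinsics and any distortion apply to the point x, -y, -z); pixel columns grow to the right and rows downward; lengths in m; the calibration is good to about 2 mm. A picture is of the moment at which its call begins. calibration takes no time and is no camera call.
- ticket.hand_in(): hands the job in; it is judged then, once.
Trained networks look in the newest picture that a camera, given by its name, has taken for a name from the list of things; names that differ only in an ending like _2 or _b are one class to them, and where a whole thing is asked for, a point or a joint stands for the part that bears it (a point fixed in the world has none). Each returns a list of dicts, best first, with "score" (0 to 1); they miss things now and then, are a little off and sometimes report something else, mostly with a low value. They report only what shows in the picture. A call takes as long as a camera call.
- silhouettes(camera, target): "region" (420x560 bool, what is visible of it) and "box" ([centre column, centre row, width, height] in pixels, round what is visible of it).
- landmark_of(camera, target): "xy" ([column, row] in pixels: a listed point, or the origin of a listed thing).
The state is a dict: "clock": time; "joint_positions": joint angles; "joint_velocities": joint speeds; "tau": joint torques, N m; "tcp_pos": TCP position; "tcp_rot": TCP orientation; "force": force on the tool from outside, world axes, zero at the start; "ft_torque": the same for the moment, N m; "finger_gap": finger opening in m; "grip_force": force on a finger pad.
Only numpy, scipy, OpenCV 4.12 (cv2) and the standard library are available. Lean on these libraries where they do the work, as an engineer would, in place of code of your own. Each camera call takes 0.05 s, during which the arm holds its last target. There are 200 camera calls.

## Working session

There is one attempt and no reset: what is moved stays moved. The work goes in short steps, Python scripts to look and compute and a shell command to move; the robot and the scene stay as the last step left them, time stands still between calls to the robot, and variables do not carry over. Pictures are saved under pics/ and viewed, at most 10 in all, crops included, and the job is handed in when it is done.

```bash
mkdir -p pics; ls
cat > look.py <<'E'
import numpy as np, cv2
from scipy.spatial.transform import Rotation as R
from cell import monitor,get_image,calibration,silhouettes,landmark_of
def Rc(c):
    a=np.array(c["attitude"],float)
    return a if a.shape==(3,3) else R.from_quat(a).as_matrix()
def cloud(name,d):
    c=calibration(name);K=np.array(c["camera_matrix"]);v,u=np.mgrid[:420,:560]
    p=np.stack([(u-K[0,2])/K[0,0]*d,-(v-K[1,2])/K[1,1]*d,-d],-1)
    return p@Rc(c).T+np.array(c["origin"])
def ray(name,uv):
    c=calibration(name);K=np.array(c["camera_matrix"])
    d=np.array([(uv[0]-K[0,2])/K[0,0],-(uv[1]-K[1,2])/K[1,1],-1.]);d=Rc(c)@d
    return np.array(c["origin"]),d/np.linalg.norm(d)
def tri(a,b):
    (o1,d1),(o2,d2)=a,b
    s=np.linalg.lstsq(np.stack([d1,-d2],1),o2-o1,rcond=None)[0]
    p,q=o1+s[0]*d1,o2+s[1]*d2
    return (p+q)/2,np.linalg.norm(p-q)
E
python3 - <<'E'
from look import *
im={}
for n in("scene","top"):
    im[n],d=get_image(n);np.save(f"{n}_d.npy",d);np.save(f"{n}_i.npy",im[n]);cv2.imwrite(f"pics/{n}0.png",im[n][...,::-1])
    print(calibration(n))
print(monitor.get_obs())
L={}
for t in("wheel_blue_c","wheel_red_c","wheel_green_c","wheel_yellow_c","rack","stand","lens","glue","tin","cone","hammer","stack","offcut"):
    for n in("scene","top"):
        L[n]=[(np.round(x["xy"],1).tolist(),round(x["score"],2)) for x in landmark_of(n,t)[:2]]
    print(t,L)
    if L["scene"] and L["top"]:
        p,e=tri(ray("scene",L["scene"][0][0]),ray("top",L["top"][0][0]));print("   ",p.round(4),e.round(4))
E
```

```text
pics
{'camera_matrix': array([[387.94742796,   0.        , 277.47060297],
       [  0.        , 387.94742796, 210.74626337],
       [  0.        ,   0.        ,   1.        ]]), 'origin': array([ 1.14119826, -0.21410471,  1.11349398]), 'attitude': array([0.22696968, 0.16392246, 0.54375158, 0.79116902])}
{'camera_matrix': array([[438.34561878,   0.        , 275.01183184],
       [  0.        , 438.34561878, 210.71780732],
       [  0.        ,   0.        ,   1.        ]]), 'origin': array([ 0.52023628, -0.00821779,  1.3712696 ]), 'attitude': array([ 0.02096126, -0.00698361, -0.69859265,  0.71517841])}
{'clock': 0.1, 'joint_positions': array([ 1.10819742,  0.62925794,  0.0384815 ,  1.51827007, -0.02697879,
        0.99629731, -0.01999934]), 'joint_velocities': array([ 0.00141493, -0.00041392,  0.00165322, -0.00343816, -0.00116677,
        0.00047257,  0.00030058]), 'tau': array([ 2.76006402e-03, -5.64528036e+01,  1.22968566e+00, -1.93975210e+01,
        1.10534034e-02,  5.35562576e-03,  6.20586479e-05]), 'tcp_pos': array([ 0.25099007, -0.59897888,  0.23047827]), 'tcp_rot': array([ 9.8
[... 1216 characters left out ...]
 0.0026 -0.0225] 0.0051
tin {'scene': [([216.5, 319.2], 0.9), ([241.7, 245.9], 0.71)], 'top': [([370.9, 155.4], 0.56)]}
    [ 0.7554 -0.2745 -0.0016] 0.0053
cone {'scene': [([335.0, 167.5], 0.74), ([298.4, 198.0], 0.67)], 'top': [([246.7, 243.8], 0.45)]}
    [0.5044 0.1356 0.2263] 0.1115
hammer {'scene': [([335.3, 167.5], 0.98)], 'top': [([186.8, 272.0], 0.7), ([338.2, 227.5], 0.23)]}
    [0.3758 0.2889 0.0019] 0.0029
stack {'scene': [([389.6, 178.2], 0.78), ([216.4, 318.2], 0.19)], 'top': [([140.0, 232.0], 0.96)]}
    [0.498  0.438  0.0155] 0.0014
offcut {'scene': [([131.7, 272.1], 0.98)], 'top': [([437.6, 232.6], 0.95), ([325.3, 213.9], 0.28)]}
    [ 5.187e-01 -4.819e-01  5.000e-04] 0.0085
```

Run:
```python
from look import *
s=np.load("scene_i.npy");t=np.load("top_i.npy")
a=cv2.resize(s[180:300,150:290],(560,480),interpolation=cv2.INTER_CUBIC)
b=cv2.resize(t[130:280,130:400],None,fx=2.9,fy=2.9,interpolation=cv2.INTER_CUBIC)[:,:783]
cv2.imwrite("pics/b.png",b[...,::-1])
cv2.imwrite("pics/a.png",np.vstack([np.hstack([a[::1][:420],cv2.resize(s[180:290,320:420],(240,264))[:420] if 0 else cv2.copyMakeBorder(cv2.resize(s[170:270,320:420],(240,240)),0,180,0,0,cv2.BORDER_CONSTANT)])])[...,::-1])
```

```text
(no output)
```

View pics/scene0.png

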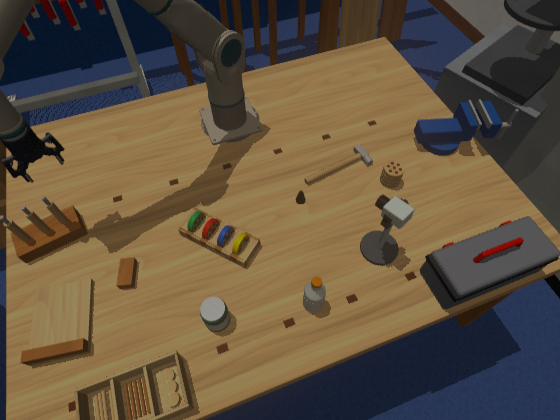

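View pics/b.png

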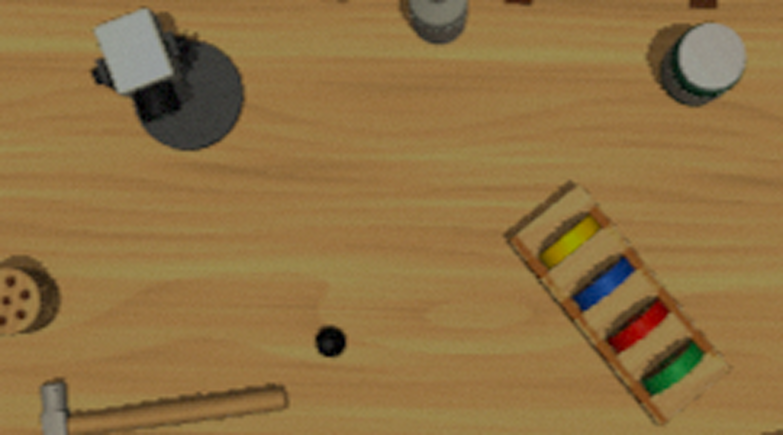

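View pics/a.png

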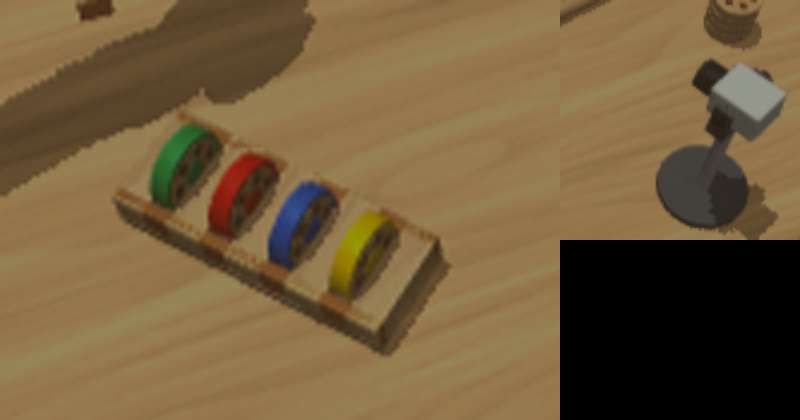

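The scene view shows the rack near (220,238), with blue third from the robot at about (225,237). The inspection camera is at (397,211) and its foot at (378,248). In the top view the camera box is near (176,148), with its lens pointing down-right towards about (184,165). Next I measure from the depth in both views.

Run:
```python
from look import *
C={}
for n in("scene","top"):
    i=np.load(n+"_i.npy");d=np.load(n+"_d.npy");P=cloud(n,d);h=cv2.cvtColor(i,cv2.COLOR_RGB2HSV).astype(int)
    ok=(d>0)&(P[...,2]>.03)&(abs(P[...,0]-.51)<.15)&(abs(P[...,1]+.19)<.15)&(P[...,2]<.1)
    print(n,"bench z", np.median(P[300:330,300:330,2]) if n=="scene" else np.median(P[240:260,200:240,2]))
    for k,(lo,hi) in dict(blue=(100,125),red=(0,6),green=(50,85),yellow=(22,32)).items():
        m=ok&(h[...,0]>=lo)&(h[...,0]<=hi)&(h[...,1]>140)
        q=P[m];C[n,k]=q;print(n,k,len(q),np.median(q,0).round(4),np.percentile(q[:,2],98).round(4))
    # inspection camera
    a=(d>0)&(P[...,2]>.15)&(abs(P[...,0]-.72)<.15)&(abs(P[...,1]-.28)<.12)
    w=a&(h[...,2]>110)&(h[...,1]<60);b=a&(h[...,2]<60)
    for k,m in(("box",w),("blk",b)):
        q=P[m];print(n,k,len(q),q.mean(0).round(4),q.min(0).round(3),q.max(0).round(3))
        vs=np.argwhere(m);print(vs.min(0),vs.max(0))
    np.savez(n+"_cam.npz",w=P[w],b=P[b])
    q=P[w];c=q.mean(0);u,s,v=np.linalg.svd(q-c);print("pca",s/np.sqrt(len(q)),v.round(3))
    f=(d>0)&(P[...,2]>.006)&(P[...,2]<.03)&(abs(P[...,0]-.71)<.12)&(abs(P[...,1]-.275)<.12)&(h[...,2]<100)
    q=P[f];print("foot",len(q),q.mean(0).round(4),((np.percentile(q,1,0)+np.percentile(q,99,0))/2).round(4),q.min(0).round(3),q.max(0).round(3))
```

```text
scene bench z -8.698084552205554e-05
scene blue 72 [ 0.5341 -0.1785  0.0781] 0.0823
scene red 100 [ 0.4939 -0.2162  0.0754] 0.0828
scene green 82 [ 0.4515 -0.2535  0.0752] 0.0822
scene yellow 150 [ 0.5787 -0.142   0.0741] 0.0844
scene box 386 [0.7267 0.2755 0.2443] [0.687 0.243 0.239] [0.762 0.309 0.25 ]
[196 384] [219 413]
scene blk 218 [0.7113 0.2467 0.2198] [0.673 0.231 0.155] [0.746 0.314 0.239]
[196 375] [228 406]
pca [0.01813137 0.01500153 0.00153519] [[ 0.939  0.335  0.076]
 [-0.336  0.942  0.009]
 [-0.068 -0.034  0.997]]
foot 917 [0.7265 0.2702 0.0132] [0.7228 0.2733 0.0141] [0.664 0.214 0.006] [0.781 0.333 0.03 ]
top bench z 0.001144053707590964
top blue 121 [ 0.5247 -0.1678  0.078 ] 0.0865
top red 138 [ 0.4842 -0.204   0.0775] 0.086
top green 134 [ 0.4387 -0.2396  0.0774] 0.0862
top yellow 161 [ 0.565  -0.1349  0.0766] 0.0863
top box 491 [0.7238 0.2767 0.2455] [0.687 0.244 0.199] [0.761 0.31  0.253]
[133 163] [161 188]
top blk 317 [0.699  0.2576 0.2289] [0.663 0.231 0.181] [0.754 0.316 0.244]
[136 162] [171 195]
pca [0.01832666 0.01493748 0.00319275] [[-0.936 -0.342 -0.077]
 [ 0.342 -0.94   0.015]
 [-0.078 -0.013  0.997]]
foot 734 [0.7148 0.2611 0.0149] [0.7463 0.2956 0.0164] [0.66  0.216 0.006] [0.83  0.393 0.03 ]
```

```bash
cat > fit.py <<'E'
from look import *
from scipy.optimize import least_squares
T={}
for n in("scene","top"):
    i=np.load(n+"_i.npy");d=np.load(n+"_d.npy");P=cloud(n,d);h=cv2.cvtColor(i,cv2.COLOR_RGB2HSV).astype(int)
    ok=(d>0)&(P[...,2]>.045)&(abs(P[...,0]-.51)<.15)&(abs(P[...,1]+.19)<.15)&(P[...,2]<.1)
    T[n]=[P[ok&(h[...,0]>=lo)&(h[...,0]<=hi)&(h[...,1]>140)] for lo,hi in((50,85),(0,6),(100,125),(22,32))]
sl=(-.084,-.028,.028,.084)
def res(p,V):
    x,y,a,z=p;e=np.array([np.cos(a),np.sin(a)]);f=np.array([-e[1],e[0]]);r=[]
    for n in V:
        for s,q in zip(sl,T[n]):
            v=q[:,:2]-[x,y];ax=v@e-s;r+=[np.hypot(v@f,q[:,2]-z)-.035,np.sign(ax)*np.maximum(abs(ax)-.008,0)]
    return np.concatenate(r)
for V in(("scene",),("top",),("scene","top")):
    o=least_squares(res,[.51,-.19,.7,.047],args=(V,),loss="soft_l1",f_scale=.002);p=o.x
    print(V,p.round(4),np.degrees(p[2]).round(2),"rms",np.sqrt((o.fun**2).mean()).round(4),"blue",(p[:2]+.028*np.array([np.cos(p[2]),np.sin(p[2])])).round(4))
# inspection camera box top plane, robust
for n in("scene","top"):
    z=np.load(n+"_cam.npz");q=z["w"];m=np.ones(len(q),bool)
    for _ in range(8):
        c=np.linalg.lstsq(np.c_[q[m,:2],np.ones(m.sum())],q[m,2],rcond=None)[0];r=q[:,2]-np.c_[q[:,:2],np.ones(len(q))]@c;m=abs(r)<.002
    nn=np.array([-c[0],-c[1],1]);nn/=np.linalg.norm(nn)
    (cx,cy),(w,hh),an=cv2.minAreaRect((q[m,:2]*1000).astype(np.float32))
    top=np.array([cx/1e3,cy/1e3,c@[cx/1e3,cy/1e3,1]]);ctr=top-.023*nn
    yaw=np.radians(an if w>hh else an-90);yaw=(yaw+np.pi/2)%np.pi-np.pi/2
    hx=np.array([np.cos(yaw),np.sin(yaw)]);tilt=np.arctan(c[:2]@hx);X=np.array([*(hx*np.cos(tilt)),np.sin(tilt)])
    b=z["b"]-ctr;al=b@X;la=b@np.array([-hx[1],hx[0]])
    f=(al<-.034)
    print(n,m.sum(),"normal",nn.round(4),"rect",w,hh,"yaw",np.degrees(yaw).round(2),"tilt",np.degrees(tilt).round(2),"centre",ctr.round(4),"lens",(ctr-.055*X).round(4))
    print("  barrel al",np.percentile(al[f],[0,2,50]).round(4),"lat",np.percentile(la[f],[1,50,99]).round(4))
o,dd=ray("top",(185.5,170.1));print("lens lm at z=.218",(o+dd*(.218-o[2])/dd[2]).round(4))
E
python3 fit.py
```

```text
('scene',) [ 0.507  -0.1888  0.7074  0.0454] 40.53 rms 0.0032 blue [ 0.5283 -0.1706]
('top',) [ 0.5064 -0.1904  0.705   0.0474] 40.39 rms 0.0144 blue [ 0.5278 -0.1722]
('scene', 'top') [ 0.5064 -0.1895  0.7068  0.0465] 40.5 rms 0.0112 blue [ 0.5277 -0.1713]Traceback (most recent call last):
  File "fit.py", line 28, in <module>
    b=z["b"]-ctr;al=b@X;la=b@np.array([-hx[1],hx[0]])
                           ~^~~~~~~~~~~~~~~~~~~~~~~~~
ValueError: matmul: Input operand 1 has a mismatch in its core dimension 0, with gufunc signature (n?,k),(k,m?)->(n?,m?) (size 2 is different from 3)
```

```bash
python3 -m crank '[{"hand":1,"tz":-0.1,"az":-0.19},{"hand":0.4,"tz":-0.1,"az":-0.38},{"hand":0.4,"tz":-0.1,"az":-0.57},{"hand":0.4,"tz":-0.1,"az":-0.76},{"hand":0.4,"tz":-0.1,"az":-0.95},{"hand":0.4,"tz":-0.1,"az":-0.95}]'
```

```text
validation failed for argument at $[0]...
```

```bash
sed -i 's/la=b@np.array(\[-hx\[1\],hx\[0\]\])/la=b[:,:2]@np.array([-hx[1],hx[0]])/' fit.py; python3 fit.py | tail -5
```

```text
scene 308 normal [-0.0657 -0.0408  0.997 ] rect 61.996822357177734 51.977081298828125 yaw 23.49 tilt 4.39 centre [0.7273 0.277  0.2215] lens [0.677  0.2551 0.2173]
  barrel al [-0.0596 -0.0592 -0.0476] lat [-0.0177 -0.0101  0.0086]
top 312 normal [-0.0642 -0.04    0.9971] rect 64.21556091308594 50.771942138671875 yaw 21.64 tilt 4.27 centre [0.7255 0.2775 0.2227] lens [0.6745 0.2572 0.2186]
  barrel al [-0.0619 -0.0616 -0.0491] lat [-0.0204 -0.0041  0.0167]
lens lm at z=.218 [0.6679 0.2552 0.218 ]
```

```bash
python3 -m crank '[{"hand":1,"tx":0,"ty":0,"tz":-0.1,"ax":0,"ay":0,"az":-0.19},{"hand":0.4,"tx":0,"ty":0,"tz":-0.1,"ax":0,"ay":0,"az":-0.38},{"hand":0.4,"tx":0,"ty":0,"tz":-0.1,"ax":0,"ay":0,"az":-0.57},{"hand":0.4,"tx":0,"ty":0,"tz":-0.1,"ax":0,"ay":0,"az":-0.76},{"hand":0.4,"tx":0,"ty":0,"tz":-0.1,"ax":0,"ay":0,"az":-0.95},{"hand":0.4,"tx":0,"ty":0,"tz":-0.1,"ax":0,"ay":0,"az":-0.95}]' 40
```

```text
clock: 2.0
tcp_pos: [0.251, -0.5996, 0.2413]
tcp_rot: [0.841, 0.541, 0.0, 0.0]
force: [-0.2, -0.2, 0.6]
finger_gap: 0.0342
grip_force: 0.0
```

```bash
cat > go.py <<'E'
import sys
from look import *
def go(pos,Rm,pt=0.):
    "shift/turn fractions from the current pose to TCP pos, rotation matrix Rm"
    o=monitor.get_obs();A=R.from_quat(o["tcp_rot"]).as_matrix()
    print("t",A.T.dot(np.array(pos)-o["tcp_pos"]).round(4)/.1,"a",(R.from_matrix(A.T@Rm).as_rotvec()/(np.pi/4)).round(3),"clock",o["clock"])
def frame(y,z):
    y=np.array(y)/np.linalg.norm(y);z=np.array(z,float);z-=y*(z@y);z/=np.linalg.norm(z);return np.stack([np.cross(y,z),y,z],1)
a=np.radians(40.5)
G=frame([np.cos(a),np.sin(a),0],[0,0,-1])
if __name__=="__main__": go([.528,-.171,float(sys.argv[1])],G)
E
python3 -m crank '[{"hand":0.42,"tx":0.3,"ty":0,"tz":0,"ax":0,"ay":0,"az":-0.18},{"hand":0.42,"tx":0.7,"ty":0,"tz":0,"ax":0,"ay":0,"az":-0.36},{"hand":0.42,"tx":1,"ty":0.1,"tz":0,"ax":0,"ay":0,"az":-0.54},{"hand":0.42,"tx":1,"ty":0.15,"tz":0,"ax":0,"ay":0,"az":-0.72}]' 40; python3 go.py .16
```

```text
clock: 2.4
tcp_pos: [0.3104, -0.5101, 0.2419]
tcp_rot: [0.654, 0.757, 0.002, 0.0]
force: [0.6, -0.2, 0.2]
finger_gap: 0.0361
grip_force: 0.0
t [3.036 2.645 0.832] a [ 0.004 -0.002 -0.714] clock 2.4
```

```bash
python3 -m crank '[{"hand":0.42,"tx":0.35,"ty":0.35,"tz":0,"ax":0,"ay":0,"az":-0.18},{"hand":0.42,"tx":0.7,"ty":0.7,"tz":0,"ax":0,"ay":0,"az":-0.36},{"hand":0.42,"tx":1,"ty":1,"tz":0,"ax":0,"ay":0,"az":-0.54},{"hand":0.42,"tx":1,"ty":1,"tz":0,"ax":0,"ay":0,"az":-0.714},{"hand":0.42,"tx":1,"ty":1,"tz":0,"ax":0,"ay":0,"az":-0.714}]' 40; python3 go.py .16
```

```text
clock: 2.9
tcp_pos: [0.3926, -0.4009, 0.2415]
tcp_rot: [0.423, 0.906, 0.0, 0.0]
force: [-0.7, -1.0, -0.3]
finger_gap: 0.0354
grip_force: 0.0
t [0.891 2.515 0.815] a [ 0.     0.    -0.011] clock 2.9
```

```bash
python3 -m crank '[{"hand":0.42,"tx":0.3,"ty":0.4,"tz":0,"ax":0,"ay":0,"az":-0.01},{"hand":0.42,"tx":0.6,"ty":0.8,"tz":0,"ax":0,"ay":0,"az":-0.01},{"hand":0.42,"tx":0.85,"ty":1,"tz":0,"ax":0,"ay":0,"az":-0.01},{"hand":0.42,"tx":0.89,"ty":1,"tz":0,"ax":0,"ay":0,"az":-0.01}]' 40; python3 -m crank '[{"hand":0.42,"tx":0,"ty":0.5,"tz":0,"ax":0,"ay":0,"az":0},{"hand":0.42,"tx":0,"ty":1,"tz":0,"ax":0,"ay":0,"az":0},{"hand":0.42,"tx":0,"ty":1,"tz":0,"ax":0,"ay":0,"az":0}]' 40; python3 go.py .16
```

```text
clock: 3.3
tcp_pos: [0.4111, -0.2661, 0.2416]
tcp_rot: [0.42, 0.908, 0.0, -0.0]
force: [0.5, -0.2, 0.4]
finger_gap: 0.0361
grip_force: 0.0
clock: 3.6
tcp_pos: [0.4926, -0.2003, 0.242]
tcp_rot: [0.418, 0.908, 0.003, 0.002]
force: [-0.6, 0.5, -0.2]
finger_gap: 0.0363
grip_force: 0.0
t [-0.005  0.454  0.823] a [0.008 0.002 0.001] clock 3.6
```

```bash
python3 -m crank '[{"hand":0.42,"tx":0,"ty":0.3,"tz":0.2,"ax":0,"ay":0,"az":0},{"hand":0.42,"tx":0,"ty":0.46,"tz":0.6,"ax":0,"ay":0,"az":0},{"hand":0.42,"tx":0,"ty":0.46,"tz":1,"ax":0,"ay":0,"az":0},{"hand":0.42,"tx":0,"ty":0.46,"tz":1,"ax":0,"ay":0,"az":0},{"hand":0.42,"tx":0,"ty":0.46,"tz":1,"ax":0,"ay":0,"az":0}]' 40; python3 go.py .048
python3 - <<'E'
from look import *
i,d=get_image("scene");j,d2=get_image("top")
a=cv2.resize(i[150:290,150:290],(400,400));b=cv2.resize(j[150:290,270:410],(400,400))
cv2.imwrite("pics/c.png",np.hstack([a,b])[...,::-1])
E
```

```text
clock: 4.1
tcp_pos: [0.5216, -0.1766, 0.1413]
tcp_rot: [0.421, 0.907, -0.001, -0.001]
force: [0.5, -0.2, 0.8]
finger_gap: 0.0356
grip_force: 0.0
t [0.001 0.086 0.933] a [-0.002 -0.001 -0.007] clock 4.1
```

View pics/c.png

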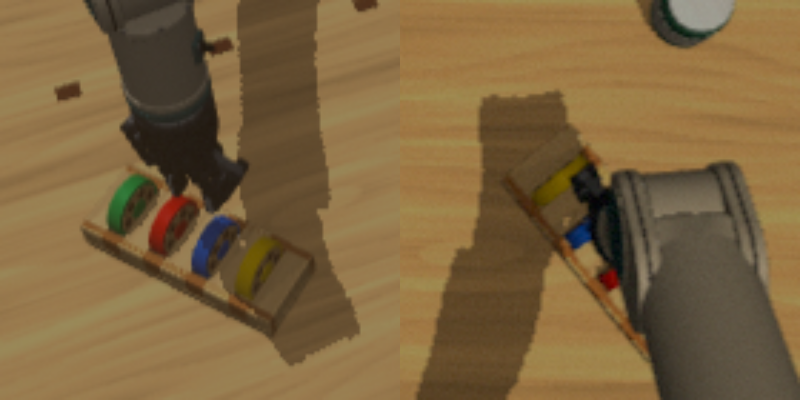

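The left view shows the fingers above and between red and blue, at crop pixels (180,190) and (225,190), about to straddle blue at (215,245). I still need to make up 8 mm along the tool y before going down.

```bash
python3 go.py .048; python3 -m crank '[{"hand":0.42,"tx":0,"ty":0.07,"tz":0.2,"ax":0,"ay":0,"az":0},{"hand":0.42,"tx":0,"ty":0.07,"tz":0.4,"ax":0,"ay":0,"az":0},{"hand":0.42,"tx":0,"ty":0.07,"tz":0.4,"ax":0,"ay":0,"az":0},{"hand":0.42,"tx":0,"ty":0.07,"tz":0.4,"ax":0,"ay":0,"az":0}]' 40; python3 go.py .048
```

```text
t [0.012 0.07  0.952] a [ 0.002  0.004 -0.005] clock 4.2
clock: 4.6
tcp_pos: [0.5282, -0.171, 0.1029]
tcp_rot: [0.42, 0.908, -0.0, 0.001]
force: [-0.4, 0.8, 0.1]
finger_gap: 0.0355
grip_force: 0.0
t [ 0.003 -0.002  0.549] a [ 0.001  0.003 -0.003] clock 4.6
```

```bash
python3 -m crank '[{"hand":0.42,"tx":0,"ty":0,"tz":0.15,"ax":0,"ay":0,"az":0},{"hand":0.42,"tx":0,"ty":0,"tz":0.3,"ax":0,"ay":0,"az":0},{"hand":0.42,"tx":0,"ty":0,"tz":0.43,"ax":0,"ay":0,"az":0},{"hand":0.42,"tx":0,"ty":0,"tz":0.54,"ax":0,"ay":0,"az":0},{"hand":0.42,"tx":0,"ty":0,"tz":0.55,"ax":0,"ay":0,"az":0},{"hand":0.42,"tx":0,"ty":0,"tz":0.55,"ax":0,"ay":0,"az":0}]' 40; python3 go.py .048;  python3 - <<'E'
from look import *
i,d=get_image("scene")
cv2.imwrite("pics/d.png",cv2.resize(i[170:270,160:280],(720,600),interpolation=cv2.INTER_CUBIC)[...,::-1])
E
```

```text
clock: 5.2
tcp_pos: [0.5276, -0.1702, 0.0464]
tcp_rot: [0.419, 0.908, 0.0, 0.0]
force: [-0.1, -0.3, 0.4]
finger_gap: 0.0356
grip_force: 0.0
t [-0.008 -0.002 -0.016] a [ 0.     0.    -0.001] clock 5.2
```

View pics/d.png

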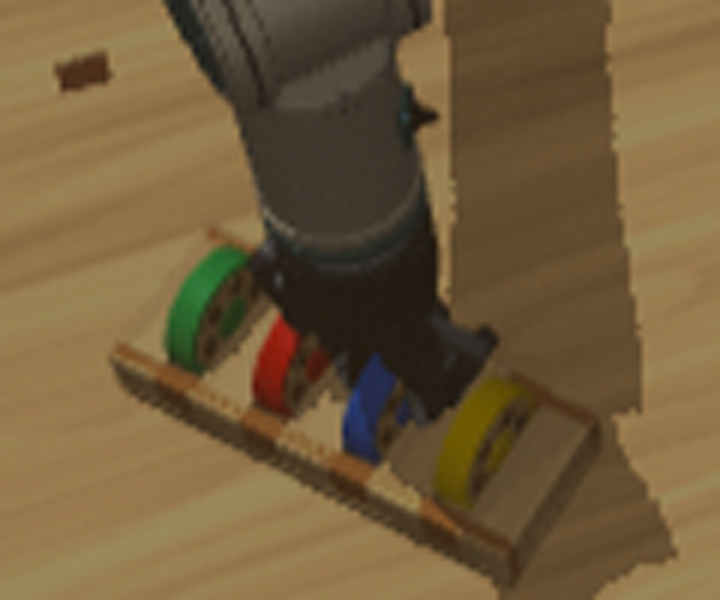

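The fingers straddle the blue wheel at (375,410), clear of red at (280,370) and yellow at (485,440). I'm closing the gripper and then lifting.

```bash
python3 -m crank '[{"hand":0.2,"tx":0,"ty":0,"tz":0,"ax":0,"ay":0,"az":0},{"hand":0,"tx":0,"ty":0,"tz":0,"ax":0,"ay":0,"az":0},{"hand":0,"tx":0,"ty":0,"tz":0,"ax":0,"ay":0,"az":0},{"hand":0,"tx":0,"ty":0,"tz":0,"ax":0,"ay":0,"az":0},{"hand":0,"tx":0,"ty":0,"tz":0,"ax":0,"ay":0,"az":0},{"hand":0,"tx":0,"ty":0,"tz":0,"ax":0,"ay":0,"az":0}]' 40; python3 -m crank '[{"hand":0,"tx":0,"ty":0,"tz":-0.1,"ax":0,"ay":0,"az":0},{"hand":0,"tx":0,"ty":0,"tz":-0.25,"ax":0,"ay":0,"az":0},{"hand":0,"tx":0,"ty":0,"tz":-0.4,"ax":0,"ay":0,"az":0},{"hand":0,"tx":0,"ty":0,"tz":-0.6,"ax":0,"ay":0,"az":0},{"hand":0,"tx":0,"ty":0,"tz":-0.8,"ax":0,"ay":0,"az":0},{"hand":0,"tx":0,"ty":0,"tz":-1,"ax":0,"ay":0,"az":0},{"hand":0,"tx":0,"ty":0,"tz":-1,"ax":0,"ay":0,"az":0}]' 40
```

```text
clock: 5.85
tcp_pos: [0.528, -0.1703, 0.0468]
tcp_rot: [0.419, 0.908, 0.0, 0.001]
force: [-0.6, -0.2, 6.1]
finger_gap: 0.0175
grip_force: 44.6
clock: 6.55
tcp_pos: [0.5291, -0.1705, 0.149]
tcp_rot: [0.419, 0.908, 0.0, 0.002]
force: [-0.0, 0.2, 0.3]
finger_gap: 0.017
grip_force: 44.0
```

```bash
cat > fin.py <<'E'
from go import *
yaw,tilt=np.radians(21),np.radians(4.3);L=np.array([.674,.2555,.218])
X=np.array([np.cos(tilt)*np.cos(yaw),np.cos(tilt)*np.sin(yaw),np.sin(tilt)])
if __name__=="__main__": go(L-.15*X,frame(X,[0,0,-1]))
E
python3 fin.py;python3 -m crank '[{"hand":0,"tx":-0.2,"ty":0.2,"tz":-0.15,"ax":0,"ay":0,"az":0.05},{"hand":0,"tx":-0.5,"ty":0.5,"tz":-0.3,"ax":0,"ay":0,"az":0.15},{"hand":0,"tx":-0.8,"ty":0.8,"tz":-0.5,"ax":0,"ay":0,"az":0.25},{"hand":0,"tx":-1,"ty":1,"tz":-0.55,"ax":0,"ay":0,"az":0.35},{"hand":0,"tx":-1,"ty":1,"tz":-0.55,"ax":0,"ay":0,"az":0.43},{"hand":0,"tx":-1,"ty":1,"tz":-0.55,"ax":0,"ay":0,"az":0.43}]' 40;python3 fin.py
```

```text
t [ 2.797  2.458 -0.582] a [-0.09  -0.012  0.432] clock 6.55
clock: 7.15
tcp_pos: [0.6683, -0.1809, 0.2]
tcp_rot: [0.565, 0.825, -0.0, -0.001]
force: [-0.9, -0.2, -0.2]
finger_gap: 0.0177
grip_force: 43.9
t [ 4.053  0.131 -0.064] a [-0.098 -0.001  0.003] clock 7.15
```

I had the sign of tx reversed in that move, which did no harm: the way is clear, about 0.13 m from the glue. Next is 0.40 m along tool +x.

```bash
python3 -m crank '[{"hand":0,"tx":0.2,"ty":0.02,"tz":-0.03,"ax":-0.02,"ay":0,"az":0},{"hand":0,"tx":0.6,"ty":0.06,"tz":-0.06,"ax":-0.05,"ay":0,"az":0},{"hand":0,"tx":1,"ty":0.13,"tz":-0.06,"ax":-0.1,"ay":0,"az":0}]' 40; python3 fin.py; python3 -m crank '[{"hand":0,"tx":0.4,"ty":0,"tz":0,"ax":0,"ay":0,"az":0},{"hand":0,"tx":0.8,"ty":0,"tz":0,"ax":0,"ay":0,"az":0},{"hand":0,"tx":1,"ty":0,"tz":0,"ax":0,"ay":0,"az":0}]' 40; python3 fin.py;python3 -m crank '[{"hand":0,"tx":0.4,"ty":0,"tz":0,"ax":0,"ay":0,"az":0},{"hand":0,"tx":0.8,"ty":0,"tz":0,"ax":0,"ay":0,"az":0},{"hand":0,"tx":1,"ty":0,"tz":0,"ax":0,"ay":0,"az":0},{"hand":0,"tx":1,"ty":0,"tz":0,"ax":0,"ay":0,"az":0}]' 40; python3 fin.py
```

```text
clock: 7.45
tcp_pos: [0.6433, -0.0832, 0.2066]
tcp_rot: [0.565, 0.824, 0.032, 0.022]
force: [1.5, 0.6, -1.0]
finger_gap: 0.0176
grip_force: 43.9
t [3.052e+00 1.000e-02 1.000e-03] a [ 0.004 -0.001  0.002] clock 7.45
clock: 7.75
tcp_pos: [0.6055, 0.0139, 0.2069]
tcp_rot: [0.563, 0.826, 0.032, 0.021]
force: [0.5, 0.4, 0.4]
finger_gap: 0.0176
grip_force: 43.9
t [2.01  0.025 0.008] a [ 0.002 -0.004  0.01 ] clock 7.75
clock: 8.15
tcp_pos: [0.5699, 0.1069, 0.2071]
tcp_rot: [0.562, 0.826, 0.032, 0.021]
force: [-0.3, -0.4, -0.1]
finger_gap: 0.0174
grip_force: 43.9
t [1.014 0.018 0.006] a [ 0.003 -0.003  0.012] clock 8.15
```

```bash
python3 -m crank '[{"hand":0,"tx":0.3,"ty":0.01,"tz":0,"ax":0,"ay":0,"az":0.01},{"hand":0,"tx":0.6,"ty":0.02,"tz":0,"ax":0,"ay":0,"az":0.01},{"hand":0,"tx":0.85,"ty":0.02,"tz":0,"ax":0,"ay":0,"az":0.01},{"hand":0,"tx":1,"ty":0.02,"tz":0,"ax":0,"ay":0,"az":0.01},{"hand":0,"tx":1,"ty":0.02,"tz":0,"ax":0,"ay":0,"az":0.01},{"hand":0,"tx":1,"ty":0.02,"tz":0,"ax":0,"ay":0,"az":0.01}]' 40; python3 fin.py
cat > chk.py <<'E'
from fin import *
for n in("scene","top"):
    i,d=get_image(n);P=cloud(n,d);h=cv2.cvtColor(i,cv2.COLOR_RGB2HSV).astype(int)
    cv2.imwrite(f"pics/e_{n}.png",i[...,::-1])
    m=(h[...,0]>=100)&(h[...,0]<=125)&(h[...,1]>140)&(d>0)&(np.linalg.norm(P-(L-.15*X),axis=2)<.07)
    q=P[m];v=q-L;Y=np.array([-np.sin(yaw),np.cos(yaw),0]);Z=np.cross(X,Y);c=np.c_[v@X,v@Y,v@Z]
    print(n,len(q))
    if len(q)>20:
        print(np.percentile(c,[3,50,97],axis=0).round(4).tolist())
        t=c[np.hypot(c[:,1],c[:,2])>.028];r=least_squares(lambda p:np.hypot(t[:,1]-p[0],t[:,2]-p[1])-.035,[0,0],loss="soft_l1",f_scale=.002)
        print("centre y,z in lens frame",r.x.round(4),len(t))
    for w in("wheel_blue_c","lens"): print(w,[(np.round(x["xy"],1).tolist(),round(x["score"],2)) for x in landmark_of(n,w)[:2]])
    pts={"lens":L,"wheel":L-.15*X};C=calibration(n);K=C["camera_matrix"]
    for k,p in pts.items():
        s=Rc(C).T@(p-C["origin"]);print("  expected",k,(K[0,0]*s[0]/-s[2]+K[0,2]).round(1),(K[1,1]*s[1]/s[2]+K[1,2]).round(1))
E
sed -i '1i from scipy.optimize import least_squares' chk.py; python3 chk.py
python3 - <<'E'
import cv2,numpy as np
a=cv2.imread("pics/e_scene.png")[130:270,290:430];b=cv2.imread("pics/e_top.png")[120:260,140:280]
cv2.imwrite("pics/e.png",np.hstack([cv2.resize(x,(400,400),interpolation=cv2.INTER_CUBIC) for x in(a,b)]))
E
```

```text
clock: 8.75
tcp_pos: [0.5389, 0.1952, 0.2072]
tcp_rot: [0.569, 0.822, 0.032, 0.023]
force: [0.0, -0.3, -0.3]
finger_gap: 0.0178
grip_force: 43.9
t [ 0.078 -0.019  0.003] a [ 0.004  0.002 -0.009] clock 8.75
scene 0
wheel_blue_c [([336.8, 182.2], 0.73), ([336.0, 173.7], 0.67)]
lens [([378.4, 201.9], 0.59), ([335.3, 168.8], 0.59)]
  expected lens 380.0 200.1
  expected wheel 340.0 171.2
top 30
[[-0.156, -0.0418, 0.0113], [-0.1493, -0.0362, 0.0222], [-0.1426, -0.0311, 0.0295]]
centre y,z in lens frame [-0.0077  0.0033] 30
wheel_blue_c [([210.7, 219.2], 0.39)]
lens [([186.2, 171.1], 0.61)]
  expected lens 185.5 167.8
  expected wheel 204.8 221.0
```

View pics/e.png

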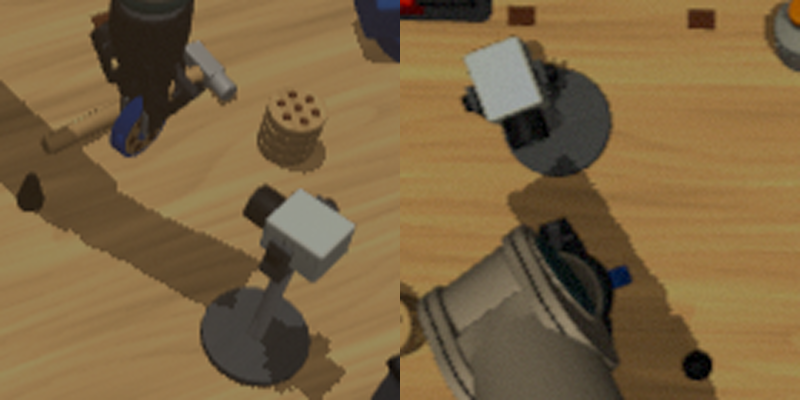

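The scene crop shows the wheel held at (130,128), facing the lens barrel at (265,205), with no contact. The remaining shift is about 8 mm along tool x, which the tread fit (−7.7 mm) confirms. I'll correct that and triangulate the lens as a cross-check.

```bash
python3 -m crank '[{"hand":0,"tx":0.04,"ty":-0.02,"tz":0,"ax":0,"ay":0,"az":0},{"hand":0,"tx":0.075,"ty":-0.02,"tz":0,"ax":0,"ay":0,"az":0},{"hand":0,"tx":0.075,"ty":-0.02,"tz":0,"ax":0,"ay":0,"az":0},{"hand":0,"tx":0.075,"ty":-0.02,"tz":0,"ax":0,"ay":0,"az":0},{"hand":0,"tx":0.075,"ty":-0.02,"tz":0,"ax":0,"ay":0,"az":0}]' 40; python3 fin.py; python3 chk.py
python3 - <<'E'
from fin import *
p,e=tri(ray("scene",(378.4,201.9)),ray("top",(186.2,171.1)));print(p,e)
v=p-L;print("tri lens in my lens frame",v@X,v@[-np.sin(yaw),np.cos(yaw),0],v[2])
E
python3 - <<'E'
from look import *
for n in("scene","top"):
    i,d=get_image(n);P=cloud(n,d);h=cv2.cvtColor(i,cv2.COLOR_RGB2HSV).astype(int)
    ok=(d>0)&(P[...,2]>.045)&(abs(P[...,0]-.51)<.15)&(abs(P[...,1]+.19)<.15)&(P[...,2]<.1)
    print(n,[np.median(P[ok&(h[...,0]>=lo)&(h[...,0]<=hi)&(h[...,1]>140)],0).round(4).tolist() for lo,hi in((50,85),(0,6),(22,32))])
E
```

```text
clock: 9.55
tcp_pos: [0.5339, 0.2035, 0.2074]
tcp_rot: [0.568, 0.822, 0.032, 0.022]
force: [0.1, 0.3, -0.3]
finger_gap: 0.0177
grip_force: 43.9
t [-0.016 -0.002  0.006] a [ 0.005 -0.    -0.007] clock 9.55
scene 0
wheel_blue_c [([338.0, 167.8], 0.56), ([336.7, 178.3], 0.56)]
lens [([380.3, 202.9], 0.81), ([337.4, 180.0], 0.2)]
  expected lens 380.0 200.1
  expected wheel 340.0 171.2
top 34
[[-0.1585, -0.0325, 0.0121], [-0.1512, -0.0264, 0.0226], [-0.1449, -0.0199, 0.0313]]
centre y,z in lens frame [0.0024 0.0043] 34
wheel_blue_c [([325.5, 214.3], 0.73), ([208.0, 222.7], 0.54)]
lens [([185.6, 169.2], 0.82)]
  expected lens 185.5 167.8
  expected wheel 204.8 221.0
[0.66785175 0.25791655 0.19918131] 0.0007922536201098457
tri lens in my lens frame -0.006271150556458967 0.004459376956779912 -0.018818687541549334
scene [[0.4512, -0.2529, 0.0756], [0.4939, -0.2157, 0.0761], [0.5786, -0.1424, 0.0745]]
top [[0.439, -0.2402, 0.0781], [0.4818, -0.2037, 0.0768], [0.5677, -0.134, 0.0777]]
```

Run:
```python
from fin import *
p,e=tri(ray("scene",(380.3,202.9)),ray("top",(185.6,169.2)));print(p.round(4),e)
Y=np.array([-np.sin(yaw),np.cos(yaw),0]);Z=np.cross(X,Y)
for n in("scene","top"):
    b=np.load(n+"_cam.npz")["b"]-L;c=np.c_[b@X,b@Y,b@Z];c=c[(c[:,0]<.016)&(c[:,0]>-.01)]
    print(n,len(c),"x",np.percentile(c[:,0],[2,10]).round(4),"y",np.percentile(c[:,1],[2,50,98]).round(4),"z",np.percentile(c[:,2],[50,90,98]).round(4))
    from scipy.optimize import least_squares
    r=least_squares(lambda p:np.hypot(c[:,1]-p[0],c[:,2]-p[1])-.019,[0,0],loss="soft_l1",f_scale=.0015);print("axis offset",r.x.round(4))
```

```text
[0.6731 0.2601 0.2002] 0.0020786639191113588
scene 80 x [-0.0011  0.0005] y [-0.0189 -0.0115  0.0072] z [0.0132 0.0182 0.0198]
axis offset [ 0.001  -0.0012]
top 134 x [-0.0056 -0.0047] y [-0.0183 -0.0025  0.017 ] z [0.0155 0.0203 0.0222]
axis offset [0.0003 0.0005]
```

The barrel depth fit from both views puts the lens axis within about 1 mm of my estimate. The landmark network's lower lens height of about 0.20 m comes from pixel noise. The wheel is on target, so I'm handing in.

```bash
python3 -c "
from cell import ticket,monitor
print(monitor.get_obs()['grip_force']);print(ticket.hand_in())"
```

```text
43.882285952568054
the job is handed in; nothing more can be done
None
```

The blue wheel is handed in, held still 15 cm in front of the lens at about 44 N, with its hub cap towards the camera and square to it. By my measurements it sits within about 5 mm of the line of sight, and I saw no contact with the camera and no real movement of the other wheels; the hand-in call gave no verdict.

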